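# Cull the rocking bearing cover on the granite plate

### The arm

A 6-joint arm with a two-finger parallel gripper is mounted at the origin on the work surface. World frame = base frame: x ahead of the robot, y to its left, z up, the work surface at z = 0. Lengths are in mm, angles in rad, forces in N, time in s.
With the tool pointing down it reaches from about 275 to 1000 mm from the base axis. Payload 8.4 kg.
Tool frame: the origin (TCP) lies on the centre line of the jaws, within the pads' length; the fingertips stand 25 mm ahead of it and the grasp point (between the pads) lies 6 mm ahead of it; z points along the fingers, y is the line along which they close (so a half turn about z gives the same grasp; the last joint's range is limited). The gripper opens to 85 mm and grips with 20 to 120 N. Pads are 22 mm wide; open, the fingers measure 114 mm over their backs; the gripper's body (76 mm by 85 mm) begins 54 mm behind the grasp point. The pads swing forward as they close: fully open they stand 13 mm farther back than shut.
Start: joints at [-1.117, 0.353, 1.633, -0, 1.155, -0.002], TCP at [275.112, -561.196, 256.281] pointing down, gripper open.
Joint ranges: [-2.63, 2.63], [-0.92, 2.1], [0.06, 2.66], [-1.3, 4.44], [0, 2.69], [-3.02, 3.02]. Speed limits (rad/s): [2.22, 2.22, 2.79, 3.14, 3.14, 3.14].

### API

Orientations are given as [roll, pitch, yaw] about the fixed x, y, z axes, in that order (R = Rz(yaw) Ry(pitch) Rx(roll)).
In Python, from rig import r gives the robot as it stands.
- The arm moves only by the shell command python3 -m jog 'ROWS' [FORCE]. ROWS is JSON, a list of rows, each a list of 3 entries, a list of its own where there are three numbers: the turn, a rotation vector about the tool's x, y, z in rad, then the shift along the tool's x, y, z in m, then the opening, from -1 (shut) to 1 (fully open). In form: [[[rx, ry, rz], [x, y, z], gripper], ...]. A call has 1 to 12 rows; each row shifts and turns the commanded pose from where the row before left it, along the tool's axes as they then stand; what a row does not reach is not made up. A row lasts 1/10 s, in which the tool goes at most 50 mm and 8.59 degrees, less where a joint would pass 70% of its speed; a pose out of reach is approached as far as the arm can. A call with a gripper value outside its range is refused whole. The fingers move at their own pace and stop on an object; FORCE is the grip in N (left out, the last holds). Time passes only in rows, so rows that do not move let the fingers close. It gives the time, the measured TCP pose, the force, the opening and the grip force at its end, in the units of the state.
- r.sense(): the state, without advancing time (a new reading comes with each control period).
- r.grab_frame(name): name is "scene" or "top"; returns the picture (480x640x3 uint8, red, green, blue); there is no depth.
- r.camera_params(name): a dict with "fx", "fy", "cx", "cy" (pixels), "rvec" (rotation vector, rad) and "tvec" (3), from world to camera coordinates, as OpenCV has them. Camera axes: x right, y down, z forward; pixel columns grow to the right and rows downward; lengths in mm; the calibration is good to about 2 mm. A picture is of the moment at which its call begins. camera_params takes no time and is no camera call.
- r.sign_off(): hands the job in; it is judged then, once.
The state is a dict: "clock": time; "qpos": joint angles; "qvel": joint speeds; "joint_efforts": joint torques, N m; "eef_pos": TCP position; "tcp_rot": TCP orientation; "contact_force": force on the tool from outside, world axes, zero at the start; "wrist_torque": the same for the moment, N m; "opening": opening from 0.0 (shut) to 1.0 (fully open); "grasp_force": force on a finger pad.
Only numpy, scipy, OpenCV 4.12 (cv2) and the standard library are available. Lean on these libraries where they do the work, as an engineer would, in place of code of your own. Each camera call takes 0.05 s, during which the arm holds its last target. There are 200 camera calls.

### The job

Lay the bearing cover that is waiting on the plywood block gently on the granite plate, with the other two, where there is room. Then press the corners of the covers to find the one that is warped and rocks, and slide that one, without lifting it, off the far edge of the granite so that it drops into the scrap tray; leave the two sound covers lying on the granite and do not knock the steel cylinder or the steel block that stand on it.

Things in the scene. Friction and masses are not known exactly. Their poses are not given: they have to be found in the camera images.
- cover_1: aluminium bearing cover: plate 120 x 64 x 6 mm with a round boss on its top (32 mm across, 12 mm tall above the plate, dark bore), 0.1 to 0.2 kg. Origin: centre of the underside; x along the 120 mm length, y along the 64 mm width, z up out of the boss. All three look alike; any of them may be the warped one
- cover_2: as cover_1. The warped one of the three is twisted: two diagonal corners about 2 mm low, the other two 2 mm high. Left alone it stands level on its low corners, centre raised 2 mm; pressing either high corner with 2 N tips it about 0.07 rad (about 4 mm down at the corner), and it rocks back level when let go. Pressing a low corner tips it less
- cover_3: as cover_1. The two sound ones are flat and do not move when pressed at a corner
- granite: grey granite surface plate, fixed, 210 mm (x) by 480 mm (y), 45 mm high. Origin: centre of the underside; its flat top is at z = 45 mm; x points across it to the far edge (away from the robot, at x = +105 mm), y along its length. Two covers lie on it at the start, lengthwise along its x, 115 to 140 mm either side of its middle, which is free
- tray: open grey sheet-metal scrap tray, fixed, 180 (x) by 440 (y) by 30 mm high, walls and floor 4 to 5 mm, standing on the bench 3 mm from the granite's far edge, parallel to it; its rim is 15 mm below the granite's top. Origin: centre of the underside, 198 mm from the granite's centre in the granite's x
- stand: plywood block, fixed, 150 (x) by 130 (y) by 45 mm high, on the bench beside one end of the granite (left or right end). Origin: centre of the underside. The third cover lies on its top at the start
- square: upright steel cylinder, 30 mm across, 50 mm tall, loose on the granite near the robot-side corner of its +y end. Origin: centre of the underside
- gauge: steel block 35 x 22 x 30 mm high, loose on the granite near the robot-side corner of its -y end. Origin: centre of the underside
Things that resemble listed ones, but are neither listed nor needed, are in the scene too. What is shaped like the cover_2 but red is not meant.

How it is judged (in metres and radians):
On the way, in this order (a step that is already met when the one before it is completed fails the run):
1. all three covers lie wholly on the granite, let go and at rest (x of cover_1 in the frame of granite between -0.05 and 0.05 m and y of cover_1 in the frame of granite between -0.21 and 0.21 m and z of cover_1 in the frame of granite between 0.04 and 0.052 m and x of cover_2 in the frame of granite between -0.05 and 0.05 m and y of cover_2 in the frame of granite between -0.21 and 0.21 m and z of cover_2 in the frame of granite between 0.04 and 0.052 m and x of cover_3 in the frame of granite between -0.05 and 0.05 m and y of cover_3 in the frame of granite between -0.21 and 0.21 m and z of cover_3 in the frame of granite between 0.04 and 0.052 m and contact force between the fingers and cover_1 below 0.05 N and contact force between the fingers and cover_2 below 0.05 N and contact force between the fingers and cover_3 below 0.05 N and linear speed of each of cover_1, cover_2, cover_3 below 0.02 m/s), for 0.2 s.
2. the warped cover has been pressed down on the granite at a high corner (some 3 N) so that it tipped (((x of cover_1 in the frame of granite between -0.05 and 0.05 m and y of cover_1 in the frame of granite between -0.21 and 0.21 m and z of cover_1 in the frame of granite between 0.04 and 0.052 m and contact force between cover_1 and granite above 4 N and contact force between the fingers and cover_1 above 2 N and horizontal distance between the grasp point and cover_1 above 0.025 m and angle between cover_1's own z axis and vertical above 0.045 rad) or (x of cover_2 in the frame of granite between -0.05 and 0.05 m and y of cover_2 in the frame of granite between -0.21 and 0.21 m and z of cover_2 in the frame of granite between 0.04 and 0.052 m and contact force between cover_2 and granite above 4 N and contact force between the fingers and cover_2 above 2 N and horizontal distance between the grasp point and cover_2 above 0.025 m and angle between cover_2's own z axis and vertical above 0.045 rad) or (x of cover_3 in the frame of granite between -0.05 and 0.05 m and y of cover_3 in the frame of granite between -0.21 and 0.21 m and z of cover_3 in the frame of granite between 0.04 and 0.052 m and contact force between cover_3 and granite above 4 N and contact force between the fingers and cover_3 above 2 N and horizontal distance between the grasp point and cover_3 above 0.025 m and angle between cover_3's own z axis and vertical above 0.045 rad))), for 0.1 s.
3. a cover has slid to the far edge, still bearing on the granite (((x of cover_1 in the frame of granite above 0.065 m and z of cover_1 in the frame of granite below 0.06 m and contact force between cover_1 and granite above 0.2 N) or (x of cover_2 in the frame of granite above 0.065 m and z of cover_2 in the frame of granite below 0.06 m and contact force between cover_2 and granite above 0.2 N) or (x of cover_3 in the frame of granite above 0.065 m and z of cover_3 in the frame of granite below 0.06 m and contact force between cover_3 and granite above 0.2 N))), for 0.05 s.
At the end, for the whole second after the job is handed in: the warped cover rests in the scrap tray (its centre inside the tray and below 40 mm, no longer touching the granite); the two sound covers lie flat on the granite (underside within 1 mm of it), their centres within 70 mm of its middle line; all at rest (((x of cover_1 in the frame of tray between -0.09 and 0.09 m and y of cover_1 in the frame of tray between -0.22 and 0.22 m and height (world z) of cover_1 below 0.04 m and contact force between cover_1 and granite below 0.05 N and x of cover_2 in the frame of granite between -0.07 and 0.07 m and y of cover_2 in the frame of granite between -0.22 and 0.22 m and z of cover_2 in the frame of granite between 0.04 and 0.052 m and angle between each of cover_2, cover_3's own z axis and vertical below 0.035 rad and z of each of cover_2, cover_3 in the frame of granite below 0.0461 m and x of cover_3 in the frame of granite between -0.07 and 0.07 m and y of cover_3 in the frame of granite between -0.22 and 0.22 m and z of cover_3 in the frame of granite between 0.04 and 0.052 m) or (x of cover_2 in the frame of tray between -0.09 and 0.09 m and y of cover_2 in the frame of tray between -0.22 and 0.22 m and height (world z) of cover_2 below 0.04 m and contact force between cover_2 and granite below 0.05 N and x of cover_1 in the frame of granite between -0.07 and 0.07 m and y of cover_1 in the frame of granite between -0.22 and 0.22 m and z of cover_1 in the frame of granite between 0.04 and 0.052 m and angle between each of cover_1, cover_3's own z axis and vertical below 0.035 rad and z of each of cover_1, cover_3 in the frame of granite below 0.0461 m and x of cover_3 in the frame of granite between -0.07 and 0.07 m and y of cover_3 in the frame of granite between -0.22 and 0.22 m and z of cover_3 in the frame of granite between 0.04 and 0.052 m) or (x of cover_3 in the frame of tray between -0.09 and 0.09 m and y of cover_3 in the frame of tray between -0.22 and 0.22 m and height (world z) of cover_3 below 0.04 m and contact force between cover_3 and granite below 0.05 N and x of cover_1 in the frame of granite between -0.07 and 0.07 m and y of cover_1 in the frame of granite between -0.22 and 0.22 m and z of cover_1 in the frame of granite between 0.04 and 0.052 m and angle between each of cover_1, cover_2's own z axis and vertical below 0.035 rad and z of each of cover_1, cover_2 in the frame of granite below 0.0461 m and x of cover_2 in the frame of granite between -0.07 and 0.07 m and y of cover_2 in the frame of granite between -0.22 and 0.22 m and z of cover_2 in the frame of granite between 0.04 and 0.052 m)) and linear speed of each of cover_1, cover_2, cover_3 below 0.02 m/s).
It fails at once if the steel cylinder or steel block on the granite is shifted by more than 20 mm (distance of any of square, gauge from where it was at the start of the episode above 0.02 m).
It fails at once if a cover is dropped or rammed on the granite (more than 80 N) (contact force between any of cover_1, cover_2, cover_3 and granite above 80 N).
It also fails if it takes over 67 s, if anything falls off the work surface, if the arm or the gripper's body presses on something with over 40 N, if the wrist force passes 120 N, or if a joint passes its speed limit or range.

## Working session

There is one attempt and no reset: what is moved stays moved. The work goes in short steps, Python scripts to look and compute and a shell command to move; the robot and the scene stay as the last step left them, time stands still between calls to the robot, and variables do not carry over. Pictures are saved under pics/ and viewed, at most 10 in all, crops included, and the job is handed in when it is done.

```bash
mkdir -p pics; ls
python3 - <<'E'
from rig import r
import cv2
for n in("top","scene"):
    f=r.grab_frame(n); cv2.imwrite(f"pics/{n}0.png",f[:,:,::-1]); print(n,r.camera_params(n))
print(r.sense())
E
```

```text
pics
top {'fx': 580.5293470614247, 'fy': 580.5293470614247, 'cx': 318.8712810427577, 'cy': 247.46726682456128, 'rvec': array([ 2.11027065, -2.1669918 ,  0.19373263]), 'tvec': array([  -2.98454294,  526.7724565 , 1112.10253285])}
scene {'fx': 491.6293993226771, 'fy': 491.6293993226771, 'cx': 323.71000245569235, 'cy': 235.3445186760616, 'rvec': array([ 1.02628611,  2.27488099, -1.17704183]), 'tvec': array([ 376.48867161, -179.95567004, 1416.23261299])}
{'clock': 0.1, 'qpos': array([-1.11744920e+00,  3.53628369e-01,  1.63404155e+00,  3.69463992e-05,
        1.15520749e+00, -2.39571022e-03]), 'qvel': array([-0.00089161, -0.00199675, -0.00262632,  0.00120786,  0.00236637,
        0.000345  ]), 'joint_efforts': array([-3.75320833e-04, -6.06357336e+01, -3.42818892e+01, -3.43181944e-05,
        3.96150004e-03, -3.75073046e-05]), 'eef_pos': array([ 274.9220867 , -560.85231593,  255.61362578]), 'tcp_rot': array([-3.14030799e+00, -3.68600790e-05,  4.55727876e-01]), 'contact_force': array([-0.23603078,  0.35852338, -0.41074855]), 'wrist_torque': array([-0.0019561 ,  0.03393973,  0.00480419]), 'grasp_force': 0.0, 'opening': 1.0026137996353026}
```

View pics/top0.png

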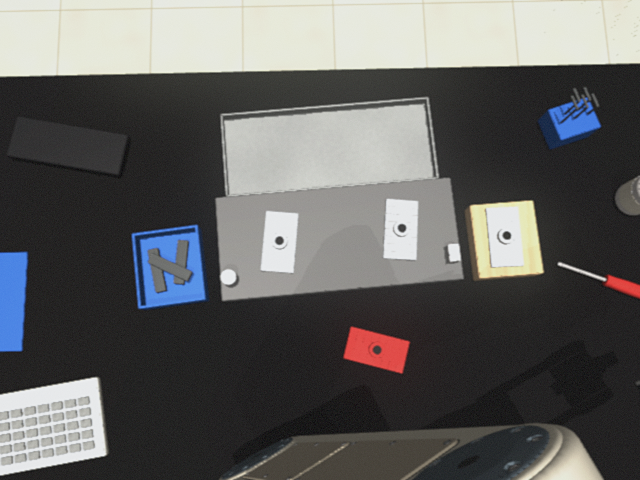

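View pics/scene0.png

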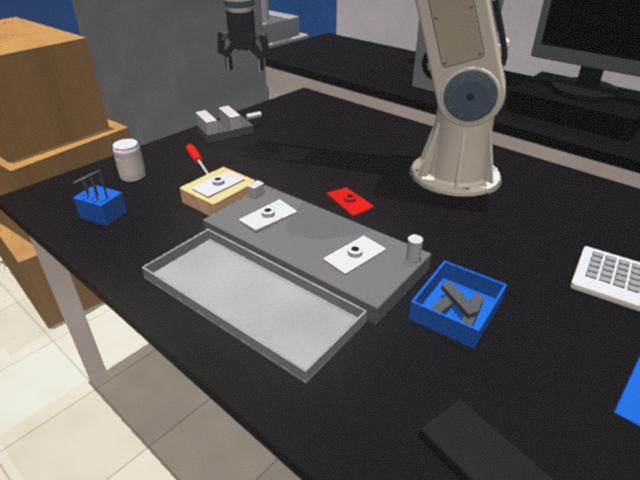

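The top view (image up = world +x, left = +y) shows white covers on the granite at (280,241) and (401,229), and one on the plywood at (506,236). The cylinder is at (229,277), the block at (454,253) and the tray above the granite. The red plate at (377,350) is the decoy. The cover at (506,236) is the one to lay down, because it is white, has a boss and lies on the plywood.

```bash
cat > h.py <<'E'
import numpy as np, cv2
from rig import r
def cam(n):
    p=r.camera_params(n); R=cv2.Rodrigues(p['rvec'])[0]; return p,R,-R.T@p['tvec']
def ray(n,px,z):
    p,R,C=cam(n); px=np.atleast_2d(px).astype(float)
    d=np.c_[(px[:,0]-p['cx'])/p['fx'],(px[:,1]-p['cy'])/p['fy'],np.ones(len(px))]@R
    return (C+d*((z-C[2])/d[:,2])[:,None])[:,:2]
def rect(c,n,z):
    w=ray(n,c.reshape(-1,2),z).astype(np.float32); (cx,cy),(a,b),t=cv2.minAreaRect(w)
    if a<b: a,b,t=b,a,t+90
    t=(t+90)%180-90
    return np.round([cx,cy,a,b,t],1)
def covers(n='top',f=None,lo=205,z=51):
    f=r.grab_frame(n) if f is None else f
    m=(f.min(2)>lo).astype(np.uint8); out=[]
    m[:95]=0
    for c in cv2.findContours(m,cv2.RETR_EXTERNAL,cv2.CHAIN_APPROX_NONE)[0]:
        A=cv2.contourArea(c)
        if 100<A<4000: out.append((A,cv2.boundingRect(c),rect(c,n,z)))
    return out
E
python3 - <<'E'
from h import *
f=r.grab_frame('top')
for o in covers(f=f): print(o)
g=f.astype(int); 
m=((abs(g.max(2)-g.min(2))<12)&(g.mean(2)>70)&(g.mean(2)<150)).astype(np.uint8); m[:175]=0
print('granite corners guess', ray('top',[[216,197],[450,178],[464,279],[221,300]],45).round(0).tolist())
cs=[c for c in cv2.findContours(m,0,1)[0] if cv2.contourArea(c)>3000]
for c in cs: print('gr',cv2.boundingRect(c),rect(c,'top',45))
m=((g[:,:,0]-g[:,:,2]>40)&(g[:,:,1]-g[:,:,2]>20)&(g.mean(2)>100)).astype(np.uint8); m[:100]=0
for c in cv2.findContours(m,0,1)[0]:
    if cv2.contourArea(c)>500: print('stand',cv2.boundingRect(c),rect(c,'top',45))
print('cyl top',ray('top',[229,275],95),'gauge',ray('top',[454,252],75))
cv2.imwrite('pics/crop.png',cv2.resize(f[165:305,210:560],None,fx=2.25,fy=2.25,interpolation=2)[:,:,::-1])
E
```

```text
(173.0, (551, 468, 29, 12), array([  86.1, -463.5,   52.5,   19.5,   88.3]))
(150.5, (221, 270, 15, 14), array([472.3, 162.9,  27.6,  25.6,  88.5]))
(142.0, (448, 244, 12, 17), array([ 509.7, -284.2,   33.2,   19.8,    4.2]))
(1813.5, (261, 211, 37, 62), array([539.9,  61.4, 119.5,  64. ,  -5.9]))
(1825.5, (486, 206, 38, 61), array([ 539.3, -388.3,  120.2,   65. ,    1. ]))
(1773.5, (384, 199, 34, 60), array([ 559.2, -180.8,  120.1,   63.8,   -4.8]))
granite corners guess [[635.0, 188.0], [663.0, -288.0], [456.0, -302.0], [427.0, 178.0]]
gr (215, 175, 249, 126) [565.9 -54.7 482.5 254.7 -86.8]
stand (469, 200, 75, 79) [ 534.6 -391.5  151.5  131.6    3.1]
cyl top [[469.62286524 154.68534397]] gauge [[ 505.67511137 -278.50828559]]
```

View pics/crop.png

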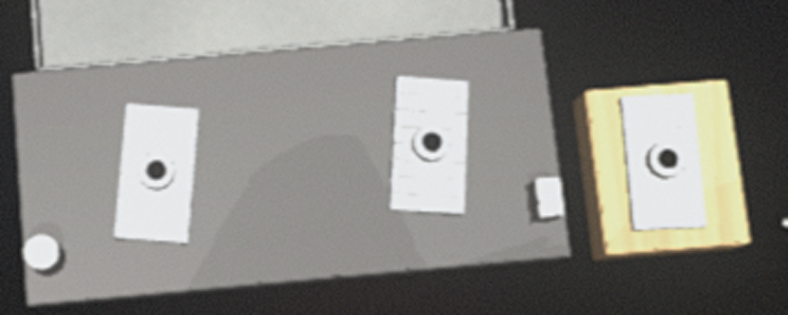

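The crop confirms it: the white cover with a boss, on the plywood at top-view (506,236), is the one to fetch. I'll grip it by the boss.

```bash
python3 -m jog '[[[0,0,0.114],[0,0,0],0.15],[[0,0,0.114],[0,0,0],0.15],[[0,0,0.114],[0,0,0],0.15],[[0,0,0.114],[0,0,0],0.15],[[0,0,0],[0.033,-0.0216,0.01],0.15],[[0,0,0],[0.033,-0.0216,0.01],0.15],[[0,0,0],[0.033,-0.0216,0.01],0.15],[[0,0,0],[0.033,-0.0216,0.01],0.15],[[0,0,0],[0.033,-0.0216,0.01],0.15],[[0,0,0],[0.033,-0.0216,0.01],0.15],[[0,0,0],[0.033,-0.0216,0.01],0.15],[[0,0,0],[0.033,-0.0216,0.01],0.15]]' 30
python3 - <<'E'
from h import *
print(r.sense())
print(ray('top',[[506.5,235.5],[280,240.5],[401.5,228.5]],63))
E
```

```text
clock: 1.35
eef_pos: [540.3, -387.3, 175.6]
tcp_rot: [-3.141, 0.0, -0.0]
contact_force: [0.6, -0.8, 0.3]
opening: 0.572
grasp_force: 0.0
{'clock': 1.35, 'qpos': array([-6.24196565e-01,  4.92568944e-01,  1.61048632e+00, -3.49871463e-05,
        1.03893406e+00,  9.46796825e-01]), 'qvel': array([ 0.55964448,  0.29815795, -0.2466749 , -0.00195225, -0.05808992,
        0.5598788 ]), 'joint_efforts': array([ -3.30980167, -70.36319733, -29.57416534,   0.1000486 ,
         0.2438993 ,  -0.90607233]), 'eef_pos': array([ 540.27572979, -387.30410938,  175.60965243]), 'tcp_rot': array([-3.14138535e+00,  3.39533179e-04, -1.79278529e-04]), 'contact_force': array([ 0.62296155, -0.80929739,  0.29083964]), 'wrist_torque': array([-0.01252255, -0.00022856, -0.05218218]), 'grasp_force': 0.0, 'opening': 0.5717515476151613}
[[ 537.81555186 -387.53067163]
 [ 539.20297475   59.21686768]
 [ 557.15441897 -180.79291468]]
```

```bash
python3 -m jog '[[[0,0,0],[-0.0015,0,0.025],0.15],[[0,0,0],[0,0,0.025],0.15],[[0,0,0],[0,0,0.02],0.15],[[0,0,0],[0,0,0.01],0.15],[[0,0,0],[0,0,0.008],0.15],[[0,0,0],[0,0,0.004],0.15],[[0,0,0],[0,0,0],0.15],[[0,0,0],[0,0,0],0.15]]'
python3 - <<'E'
from h import *
f=r.grab_frame('scene'); cv2.imwrite('pics/g.png',cv2.resize(f[80:240,130:330],None,fx=3,fy=3,interpolation=2)[:,:,::-1])
E
```

```text
clock: 2.15
eef_pos: [538.0, -388.8, 85.1]
tcp_rot: [3.141, -0.001, -0.0]
contact_force: [-0.1, -0.1, 1.2]
opening: 0.575
grasp_force: 0.0
```

View pics/g.png

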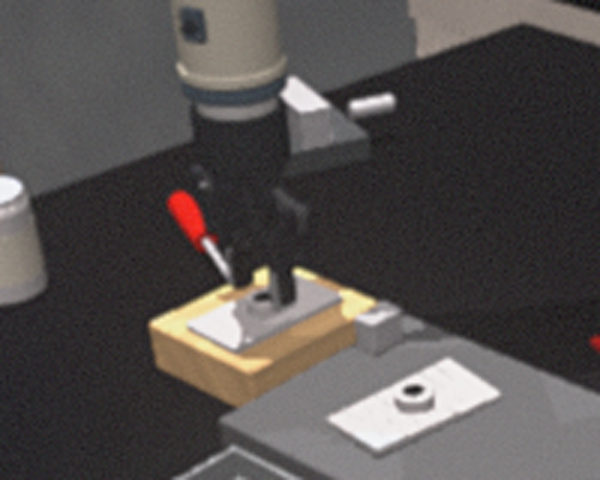

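The fingers straddle the boss at crop (262,298), with the tips just above the plate. I'll go 4 mm lower and close.

```bash
python3 -m jog '[[[0,0,0],[0,0,0.002],0.15],[[0,0,0],[0,0,0.002],0.15],[[0,0,0],[0,0,0],-0.1],[[0,0,0],[0,0,0],-0.6],[[0,0,0],[0,0,0],-1],[[0,0,0],[0,0,0],-1],[[0,0,0],[0,0,0],-1],[[0,0,0],[0,0,0],-1]]' 40
```

```text
clock: 3.0
eef_pos: [537.7, -388.5, 80.5]
tcp_rot: [3.141, -0.0, -0.0]
contact_force: [-1.1, 0.8, 5.7]
opening: 0.35
grasp_force: 39.5
```

```bash
python3 -m jog '[[[0,0,0],[0,0,-0.005],-1],[[0,0,0],[0,0,-0.015],-1],[[0,0,0],[0,0,-0.025],-1],[[0,0,0],[0,-0.015,-0.02],-1],[[0,0,0],[0.001,-0.035,0],-1],[[0,0,0],[0.001,-0.04,0],-1],[[0,0,0],[0.001,-0.045,0],-1],[[0,0,0],[0.001,-0.045,0],-1],[[0,0,0],[0.001,-0.045,0],-1],[[0,0,0],[0.001,-0.045,0],-1],[[0,0,0],[0.001,-0.035,0],-1],[[0,0,-0.03],[0,-0.023,0],-1]]'
python3 -m jog '[[[0,0,0],[0,0,0.02],-1],[[0,0,0],[0,0,0.02],-1],[[0,0,0],[0,0,0.013],-1],[[0,0,0],[0,0,0.005],-1],[[0,0,0],[0,0,0],-1],[[0,0,0],[0,0,0],-1]]'
python3 - <<'E'
from h import *
f=r.grab_frame('scene'); cv2.imwrite('pics/g2.png',cv2.resize(f[80:300,180:440],None,fx=2.5,fy=2.5,interpolation=2)[:,:,::-1])
E
```

```text
clock: 4.2
eef_pos: [544.9, -58.0, 146.4]
tcp_rot: [-3.141, -0.001, 0.031]
contact_force: [-0.5, -0.3, -1.7]
opening: 0.347
grasp_force: 39.8
clock: 4.8
eef_pos: [545.2, -60.7, 87.9]
tcp_rot: [3.142, -0.001, 0.029]
contact_force: [-0.3, -0.1, -0.9]
opening: 0.349
grasp_force: 39.8
```

View pics/g2.png

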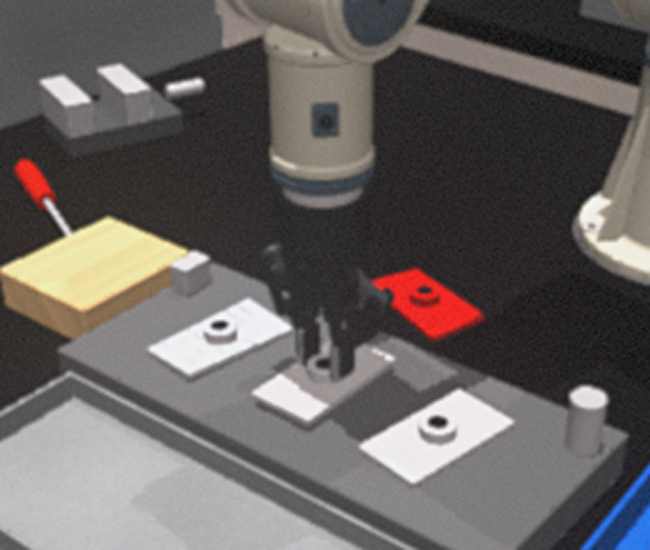

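The cover is held level at crop (325,385), about 7 mm above the granite and between the other two. I'll lower it gently.

```bash
python3 -m jog '[[[0,0,0],[0,0,0.002],-1],[[0,0,0],[0,0,0.001],-1],[[0,0,0],[0,0,0.001],-1],[[0,0,0],[0,0,0.001],-1],[[0,0,0],[0,0,0.0005],-1],[[0,0,0],[0,0,0.0005],-1],[[0,0,0],[0,0,0],-1]]'
```

```text
clock: 5.55
eef_pos: [544.7, -60.4, 81.2]
tcp_rot: [-3.142, 0.0, 0.03]
contact_force: [0.2, 0.3, -1.5]
opening: 0.346
grasp_force: 39.8
```

```bash
python3 -m jog '[[[0,0,0],[0,0,0.0005],-1],[[0,0,0],[0,0,0.0005],-1],[[0,0,0],[0,0,0],-1]]'
```

```text
clock: 5.85
eef_pos: [544.8, -60.5, 80.5]
tcp_rot: [3.142, -0.0, 0.03]
contact_force: [-1.4, 0.2, 2.5]
opening: 0.347
grasp_force: 40.2
```

```bash
python3 -m jog '[[[0,0,0],[0,0,0],-0.1],[[0,0,0],[0,0,0],0.15],[[0,0,0],[0,0,0],0.15],[[0,0,0],[0,0,-0.005],0.15],[[0,0,0],[0,0,-0.015],0.15],[[0,0,0],[0,0,-0.02],0],[[0,0,0],[0,0,-0.02],-1],[[0,0,0.03],[0,0,0],-1],[[0,0,0],[-0.05,0,0],-1],[[0,0,0],[-0.05,0,0],-1],[[0,0,0],[-0.05,0,0],-1],[[0,0,0],[-0.05,0,0],-1]]'
python3 - <<'E'
from h import *
f=r.grab_frame('top');cv2.imwrite('pics/t2.png',f[150:,150:600,::-1])
for o in covers(f=f): print(o)
E
```

```text
clock: 7.05
eef_pos: [342.8, -60.3, 140.4]
tcp_rot: [3.142, -0.0, 0.0]
contact_force: [-0.4, -1.1, 1.2]
opening: -0.0
grasp_force: 0.0
(578.5, (406, 438, 19, 42), array([ 121.3, -186.4,   75.6,   31.3,   -8. ]))
(146.0, (392, 426, 14, 20), array([ 163.8, -155.9,   32.7,   23.1,  -11.4]))
(714.5, (291, 420, 23, 58), array([144.6,  25.1, 105.3,  31.7, -11. ]))
(134.0, (316, 414, 13, 19), array([189.7, -13.1,  33.5,  22. , -11.3]))
(3220.0, (327, 309, 73, 57), array([346.8, -97.7, 134.3,  94.3,  80. ]))
(150.5, (221, 269, 14, 15), array([ 4.732e+02,  1.639e+02,  2.780e+01,  2.550e+01, -2.000e-01]))
(140.0, (448, 244, 12, 17), array([ 509.8, -284.2,   33. ,   19.8,    4.2]))
(1814.5, (261, 211, 37, 62), array([539.9,  61.4, 119.5,  64. ,  -5.8]))
(1801.5, (322, 207, 37, 61), array([546.2, -59.3, 119.4,  63.8,   2.7]))
(1776.5, (384, 199, 34, 61), array([ 559.2, -180.7,  120.1,   64. ,   -4.7]))
```

View pics/t2.png

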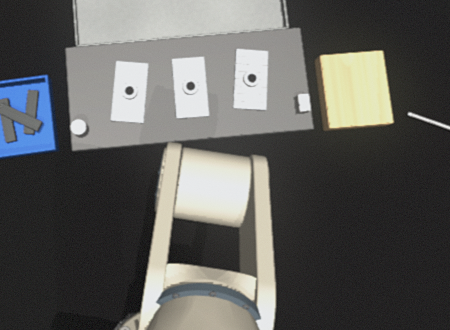

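The three covers lie on the granite at crop (129,91), (190,86) and (251,78), clear of each other and of the steel parts. Next I'll press the near corners, starting with the middle cover.

```bash
cat >> h.py <<'E'
POS={'M':(546,-59.5,2.7),'A':(540,61,-5.8),'B':(559,-181,-4.7)}
def proj(n,P):
    p,R,C=cam(n); q=np.atleast_2d(P)@R.T+p['tvec']
    return np.c_[q[:,0]/q[:,2]*p['fx']+p['cx'],q[:,1]/q[:,2]*p['fy']+p['cy']]
def snap(tag):
    np.savez(f'/tmp/{tag}.npz',**{n:np.mean([r.grab_frame(n).astype(float) for _ in range(2)],0) for n in('top','scene')})
def diff(a,b):
    a,b=np.load(f'/tmp/{a}.npz'),np.load(f'/tmp/{b}.npz')
    for k,(x,y,t) in POS.items():
        t=np.deg2rad(t);c,s=np.cos(t),np.sin(t); o=[k]
        for n in('top','scene'):
            P=[(x+c*u-s*v,y+s*u+c*v,51) for u,v in((25,-36),(66,-36),(66,36),(25,36))]
            m=np.zeros((480,640),np.uint8); cv2.fillConvexPoly(m,proj(n,P).round().astype(int),1)
            d=abs(a[n]-b[n]).mean(2)[m>0]; o+=[n,round(d.mean(),2),round(np.percentile(d,97),1)]
        print(o)
E
python3 -m jog '[[[0,0,0],[0.03,0.005,0],-1],[[0,0,0],[0.04,0.005,0],-1],[[0,0,0],[0.04,0.005,0],-1],[[0,0,0],[0.03,0.005,0],-1],[[0,0,0],[0.014,0.005,0.015],-1],[[0,0,0],[0,0,0.02],-1],[[0,0,0],[0,0,0.014],-1],[[0,0,0],[0,0,0.008],-1],[[0,0,0],[0,0,0],-1],[[0,0,0],[0,0,0],-1]]'
python3 -c "
from h import *
snap('m0')"
python3 -m jog '[[[0,0,0],[0,0,0.001],-1],[[0,0,0],[0,0,0.001],-1],[[0,0,0],[0,0,0.001],-1],[[0,0,0],[0,0,0.001],-1],[[0,0,0],[0,0,0.0005],-1],[[0,0,0],[0,0,0.0005],-1],[[0,0,0],[0,0,0],-1]]'
```

```text
clock: 8.1
eef_pos: [499.0, -85.5, 83.7]
tcp_rot: [3.142, -0.0, -0.0]
contact_force: [-0.3, -0.3, 0.9]
opening: 0.002
grasp_force: 0.0
clock: 9.0
eef_pos: [498.7, -85.4, 78.2]
tcp_rot: [-3.142, 0.0, -0.0]
contact_force: [0.2, -0.4, -0.0]
opening: -0.001
grasp_force: 0.0
```

```bash
python3 -m jog '[[[0,0,0],[0,0,0.0005],-1],[[0,0,0],[0,0,0.0005],-1],[[0,0,0],[0,0,0.0005],-1],[[0,0,0],[0,0,0.0005],-1],[[0,0,0],[0,0,0],-1]]'
python3 -c "
from h import *
snap('m1');diff('m0','m1');print(r.sense()['contact_force'])"
```

```text
clock: 9.5
eef_pos: [498.7, -85.4, 76.2]
tcp_rot: [-3.142, 0.0, -0.0]
contact_force: [-0.0, 0.4, 0.3]
opening: -0.004
grasp_force: 0.0
['M', 'top', np.float64(3.23), np.float64(17.3), 'scene', np.float64(0.77), np.float64(2.6)]
['A', 'top', np.float64(0.79), np.float64(2.7), 'scene', np.float64(1.11), np.float64(4.0)]
['B', 'top', np.float64(9.6), np.float64(52.3), 'scene', np.float64(0.84), np.float64(2.7)]
[-0.28493512  0.33919652 -0.06563046]
```

```bash
python3 -m jog '[[[0,0,0],[0,0,0.0004],-1],[[0,0,0],[0,0,0.0004],-1],[[0,0,0],[0,0,0],-1]]'
python3 -m jog '[[[0,0,0],[0,0,0.0003],-1],[[0,0,0],[0,0,0.0003],-1],[[0,0,0],[0,0,0],-1]]'
python3 -c "
from h import *
snap('m1');diff('m0','m1');print(r.sense()['contact_force'])"
```

```text
clock: 10.0
eef_pos: [498.8, -85.5, 76.1]
tcp_rot: [3.142, -0.0, -0.0]
contact_force: [-1.9, 0.5, 8.8]
opening: -0.0
grasp_force: 4.5
clock: 10.3
eef_pos: [498.8, -85.5, 76.0]
tcp_rot: [3.142, -0.0, -0.0]
contact_force: [-5.5, 1.2, 16.9]
opening: 0.002
grasp_force: 8.7
['M', 'top', np.float64(3.33), np.float64(17.2), 'scene', np.float64(0.87), np.float64(2.7)]
['A', 'top', np.float64(0.78), np.float64(2.7), 'scene', np.float64(1.15), np.float64(4.0)]
['B', 'top', np.float64(9.85), np.float64(54.1), 'scene', np.float64(0.86), np.float64(2.9)]
[-4.64072881  0.73825366 16.85288135]
```

```bash
python3 -m jog '[[[0,0,0],[0,0,-0.004],-1],[[0,0,0],[0,0,-0.005],-1],[[0,0,0],[-0.002,-0.023,0],-1],[[0,0,0],[-0.001,-0.023,0],-1],[[0,0,0],[0,0,0],-1],[[0,0,0],[0,0,0],-1]]'
python3 -c "
from h import *
snap('m0')"
python3 -m jog '[[[0,0,0],[0,0,0.002],-1],[[0,0,0],[0,0,0.002],-1],[[0,0,0],[0,0,0.001],-1],[[0,0,0],[0,0,0.001],-1],[[0,0,0],[0,0,0.0005],-1],[[0,0,0],[0,0,0],-1],[[0,0,0],[0,0,0],-1]]'
python3 -c "
from h import *
snap('m1');diff('m0','m1');print(r.sense()['contact_force'])"
```

```text
clock: 11.1
eef_pos: [495.9, -39.4, 84.0]
tcp_rot: [3.141, -0.0, 0.001]
contact_force: [-0.6, -0.2, 0.1]
opening: -0.006
grasp_force: 0.0
clock: 12.0
eef_pos: [495.8, -39.4, 77.4]
tcp_rot: [-3.142, -0.0, -0.0]
contact_force: [-0.7, 0.0, -1.0]
opening: -0.0
grasp_force: 0.0
['M', 'top', np.float64(0.72), np.float64(1.7), 'scene', np.float64(0.78), np.float64(2.4)]
['A', 'top', np.float64(2.06), np.float64(12.0), 'scene', np.float64(0.9), np.float64(3.2)]
['B', 'top', np.float64(2.13), np.float64(15.5), 'scene', np.float64(0.79), np.float64(2.7)]
[ 0.28599181 -0.40707598 -0.37949733]
```

The middle cover is sound. Next is cover A, at the +y end.

```bash
python3 -m jog '[[[0,0,0],[0,0,-0.0085],-1],[[0,0,0],[-0.002,-0.02,0],-1],[[0,0,0],[-0.003,-0.03,0],-1],[[0,0,0],[-0.003,-0.032,0],-1],[[0,0,0],[0,0,0],-1],[[0,0,0],[0,0,0],-1]]'
python3 -c "
from h import *
snap('m0')"
python3 -m jog '[[[0,0,0],[0,0,0.002],-1],[[0,0,0],[0,0,0.002],-1],[[0,0,0],[0,0,0.002],-1],[[0,0,0],[0,0,0.001],-1],[[0,0,0],[0,0,0.001],-1],[[0,0,0],[0,0,0],-1],[[0,0,0],[0,0,0],-1]]'
python3 -c "
from h import *
snap('m1');diff('m0','m1');print(r.sense()['contact_force'])"
```

```text
clock: 12.8
eef_pos: [487.9, 43.0, 86.4]
tcp_rot: [3.141, -0.001, 0.002]
contact_force: [0.7, 0.6, 0.0]
opening: 0.005
grasp_force: 0.0
clock: 13.7
eef_pos: [487.7, 42.6, 77.9]
tcp_rot: [-3.142, 0.0, -0.0]
contact_force: [-0.4, -0.8, -0.5]
opening: 0.0
grasp_force: 0.0
['M', 'top', np.float64(1.73), np.float64(10.4), 'scene', np.float64(0.72), np.float64(2.3)]
['A', 'top', np.float64(1.1), np.float64(4.5), 'scene', np.float64(0.75), np.float64(2.2)]
['B', 'top', np.float64(0.66), np.float64(1.8), 'scene', np.float64(0.78), np.float64(2.5)]
[ 0.79474784  0.05813238 -0.52506248]
```

Not a high corner. Now A's near-left corner.

```bash
python3 -m jog '[[[0,0,0],[0,0,-0.008],-1],[[0,0,0],[0.002,-0.023,0],-1],[[0,0,0],[0.002,-0.023,0],-1],[[0,0,0],[0,0,0],-1],[[0,0,0],[0,0,0],-1]]'
python3 -c "
from h import *
snap('m0')"
python3 -m jog '[[[0,0,0],[0,0,0.002],-1],[[0,0,0],[0,0,0.002],-1],[[0,0,0],[0,0,0.002],-1],[[0,0,0],[0,0,0.001],-1],[[0,0,0],[0,0,0.001],-1],[[0,0,0],[0,0,0],-1],[[0,0,0],[0,0,0],-1]]'
python3 -c "
from h import *
snap('m1');diff('m0','m1');print(r.sense()['contact_force'])"
```

```text
clock: 14.4
eef_pos: [491.8, 88.8, 86.3]
tcp_rot: [3.141, -0.0, 0.001]
contact_force: [0.0, -0.8, -0.8]
opening: 0.0
grasp_force: 0.0
clock: 15.3
eef_pos: [491.8, 88.6, 77.9]
tcp_rot: [3.142, 0.0, -0.0]
contact_force: [-0.4, -0.0, 0.6]
opening: 0.001
grasp_force: 0.0
['M', 'top', np.float64(0.67), np.float64(2.0), 'scene', np.float64(0.75), np.float64(2.7)]
['A', 'top', np.float64(3.06), np.float64(13.2), 'scene', np.float64(0.84), np.float64(2.9)]
['B', 'top', np.float64(0.66), np.float64(1.8), 'scene', np.float64(0.83), np.float64(2.7)]
[-0.05048141  0.0697626  -0.24509809]
```

A shows no reaction at either corner. Next is cover B, at the -y end, starting with its near-left corner.

```bash
python3 -m jog '[[[0,0,0],[0,0,-0.01],-1],[[0,0,0],[0.001,0.03,0],-1],[[0,0,0],[0.003,0.045,0],-1],[[0,0,0],[0.003,0.045,0],-1],[[0,0,0],[0.003,0.045,0],-1],[[0,0,0],[0.003,0.045,0],-1],[[0,0,0],[0.006,0.033,0.0015],-1],[[0,0,0],[0,0,0],-1],[[0,0,0],[0,0,0],-1],[[0,0,0],[0,0,0],-1]]'
python3 -c "
from h import *
snap('m0')"
python3 -m jog '[[[0,0,0],[0,0,0.002],-1],[[0,0,0],[0,0,0.002],-1],[[0,0,0],[0,0,0.002],-1],[[0,0,0],[0,0,0.001],-1],[[0,0,0],[0,0,0.001],-1],[[0,0,0],[0,0,0],-1],[[0,0,0],[0,0,0],-1]]'
python3 -c "
from h import *
snap('m1');diff('m0','m1');print(r.sense()['contact_force'])"
```

```text
clock: 16.5
eef_pos: [510.4, -153.7, 86.6]
tcp_rot: [-3.141, 0.0, 0.0]
contact_force: [-0.6, 0.1, 0.4]
opening: -0.001
grasp_force: 0.0
clock: 17.4
eef_pos: [510.7, -154.5, 78.3]
tcp_rot: [-3.142, 0.0, -0.0]
contact_force: [0.0, -0.2, 0.2]
opening: -0.0
grasp_force: 0.0
['M', 'top', np.float64(0.69), np.float64(2.1), 'scene', np.float64(0.89), np.float64(3.3)]
['A', 'top', np.float64(1.04), np.float64(6.5), 'scene', np.float64(0.89), np.float64(3.3)]
['B', 'top', np.float64(1.32), np.float64(4.2), 'scene', np.float64(0.91), np.float64(2.8)]
[-1.07069047 -0.28492121 -0.56919942]
```

```bash
python3 -m jog '[[[0,0,0],[0,0,-0.008],-1],[[0,0,0],[-0.002,0.023,0],-1],[[0,0,0],[-0.002,0.023,0],-1],[[0,0,0],[0,0,0],-1],[[0,0,0],[0,0,0],-1]]'
python3 -c "
from h import *
snap('m0')"
python3 -m jog '[[[0,0,0],[0,0,0.002],-1],[[0,0,0],[0,0,0.002],-1],[[0,0,0],[0,0,0.002],-1],[[0,0,0],[0,0,0.001],-1],[[0,0,0],[0,0,0.001],-1],[[0,0,0],[0,0,0],-1],[[0,0,0],[0,0,0],-1]]'
python3 -c "
from h import *
snap('m1');diff('m0','m1');print(r.sense()['contact_force'])"
```

```text
clock: 18.1
eef_pos: [506.7, -200.7, 86.8]
tcp_rot: [-3.142, -0.0, -0.001]
contact_force: [0.2, -0.8, 0.4]
opening: -0.003
grasp_force: 0.0
clock: 19.0
eef_pos: [506.7, -200.5, 78.4]
tcp_rot: [-3.142, 0.0, -0.0]
contact_force: [-0.5, -0.1, 0.0]
opening: -0.003
grasp_force: 0.0
['M', 'top', np.float64(0.73), np.float64(2.2), 'scene', np.float64(0.98), np.float64(3.4)]
['A', 'top', np.float64(0.68), np.float64(2.0), 'scene', np.float64(0.76), np.float64(2.3)]
['B', 'top', np.float64(7.29), np.float64(33.7), 'scene', np.float64(6.2), np.float64(33.4)]
[-0.47257493  0.01020217 -0.58854862]
```

B's near-right corner yields: the scene difference is 6.2 on B against about 0.9 on the others, so B is the warped one. I'll press on down to a few newtons.

```bash
python3 -m jog '[[[0,0,0],[0,0,0.0008],-1],[[0,0,0],[0,0,0.0007],-1],[[0,0,0],[0,0,0.0004],-1],[[0,0,0],[0,0,0],-1],[[0,0,0],[0,0,0],-1]]'
python3 -m jog '[[[0,0,0],[0,0,0.0003],-1],[[0,0,0],[0,0,0],-1],[[0,0,0],[0,0,0],-1]]'
```

```text
clock: 19.7
eef_pos: [506.7, -200.5, 76.5]
tcp_rot: [3.142, -0.0, -0.0]
contact_force: [0.0, 0.8, 0.9]
opening: -0.002
grasp_force: 0.6
clock: 20.0
eef_pos: [506.7, -200.5, 76.4]
tcp_rot: [3.141, -0.0, -0.0]
contact_force: [-0.6, 0.7, 5.5]
opening: -0.002
grasp_force: 2.6
```

```bash
python3 -m jog '[[[0,0,0],[0,0,0.0002],-1],[[0,0,0],[0,0,0],-1],[[0,0,0],[0,0,0],-1],[[0,0,0],[0,0,0],-1]]'
python3 -c "
from h import *
snap('m1');diff('m0','m1')"
python3 -m jog '[[[0,0,0],[0,0,-0.002],-1],[[0,0,0],[0,0,-0.004],-1],[[0,0,0],[0,0,-0.008],-1],[[0,0,0],[-0.02,0,-0.03],-1],[[0,0,0],[-0.04,0,-0.03],-0.5],[[0,0,0],[-0.05,0,0],0.15],[[0,0,0],[-0.05,0,0],0.15],[[0,0,0],[-0.05,0,0],0.15],[[0,0,0],[0,0,0],0.15]]'
python3 -c "
from h import *
snap('m2');diff('m0','m2')
for o in covers()[-4:]: print(o)"
```

```text
clock: 20.4
eef_pos: [506.7, -200.5, 76.4]
tcp_rot: [3.141, -0.0, -0.0]
contact_force: [-2.9, 0.8, 7.9]
opening: 0.002
grasp_force: 3.8
['M', 'top', np.float64(0.75), np.float64(2.2), 'scene', np.float64(1.0), np.float64(3.6)]
['A', 'top', np.float64(0.71), np.float64(2.2), 'scene', np.float64(0.78), np.float64(2.7)]
['B', 'top', np.float64(10.18), np.float64(43.9), 'scene', np.float64(15.74), np.float64(74.4)]
clock: 21.5
eef_pos: [290.6, -198.3, 149.5]
tcp_rot: [-3.139, 0.004, -0.002]
contact_force: [0.4, -0.3, 0.1]
opening: 0.575
grasp_force: 0.0
['M', 'top', np.float64(2.0), np.float64(10.0), 'scene', np.float64(3.32), np.float64(9.3)]
['A', 'top', np.float64(2.93), np.float64(10.5), 'scene', np.float64(4.75), np.float64(10.4)]
['B', 'top', np.float64(44.38), np.float64(158.7), 'scene', np.float64(5.06), np.float64(10.5)]
(142.0, (448, 244, 12, 17), array([ 509.7, -284.2,   33.1,   19.9,    3.2]))
(1813.5, (261, 211, 37, 62), array([540. ,  61.4, 119.6,  64. ,  -5.9]))
(1805.0, (322, 207, 37, 61), array([546.1, -59.3, 119.3,  63.9,   2.7]))
(1774.5, (384, 199, 34, 60), array([ 559.2, -180.9,  120. ,   64. ,   -4.9]))
```

B tipped fully and settled back level. Now I'll grip its boss and drag it off the far edge.

```bash
python3 -m jog '[[[0,0,0],[0.03,0,0],0.15],[[0,0,0],[0.045,-0.003,0],0.15],[[0,0,0],[0.045,-0.003,0],0.15],[[0,0,0],[0.045,-0.003,0],0.15],[[0,0,0],[0.045,-0.003,0],0.15],[[0,0,0],[0.035,-0.003,0],0.15],[[0,0,0],[0.0225,-0.0005,0],0.15],[[0,0,0],[0,0,0.01],0.15],[[0,0,0],[0,0,0.02],0.15],[[0,0,0],[0,0,0.015],0.15],[[0,0,0],[0,0,0],0.15]]' 25
```

```text
clock: 22.85
eef_pos: [562.1, -184.2, 102.2]
tcp_rot: [-3.14, 0.005, 0.0]
contact_force: [-0.7, 0.2, 0.9]
opening: 0.573
grasp_force: 0.0
```

```bash
python3 -m jog '[[[0,0.005,0],[-0.004,-0.002,0],0.15],[[0,0,0],[0,0,0.01],0.15],[[0,0,0],[0,0,0.005],0.15],[[0,0,0],[0,0,0.003],0.15],[[0,0,0],[0,0,0],0],[[0,0,0],[0,0,0],0]]'
```

```text
clock: 23.45
eef_pos: [560.4, -183.0, 87.1]
tcp_rot: [3.142, -0.005, -0.0]
contact_force: [-0.0, -0.0, -0.7]
opening: 0.501
grasp_force: 0.0
```

```bash
python3 -m jog '[[[0,-0.005,0],[-0.002,0,0.0015],0],[[0,0,0],[0,-0.001,0.0015],0],[[0,0,0],[0,0,0],-0.2],[[0,0,0],[0,0,0],-0.3],[[0,0,0],[0,0,0],-1],[[0,0,0],[0,0,0],-1],[[0,0,0],[0,0,0],-1],[[0,0,0],[0,0,0],-1]]' 25
```

```text
clock: 24.25
eef_pos: [558.2, -181.9, 84.1]
tcp_rot: [-3.141, 0.0, -0.0]
contact_force: [-2.0, 1.8, 2.9]
opening: 0.353
grasp_force: 24.7
```

```bash
python3 -m jog '[[[0,0,0],[0,0,0.0003],-1],[[0,0,0],[0.005,-0.0003,0],-1],[[0,0,0],[0.01,-0.0006,0],-1],[[0,0,0],[0.01,-0.0006,0],-1],[[0,0,0],[0.01,-0.0006,0],-1],[[0,0,0],[0.01,-0.0006,0],-1],[[0,0,0],[0,0,0],-1]]'
```

```text
clock: 24.95
eef_pos: [604.6, -179.4, 84.0]
tcp_rot: [3.141, -0.001, 0.0]
contact_force: [2.1, 1.2, 3.9]
opening: 0.35
grasp_force: 24.9
```

```bash
python3 -m jog '[[[0,0,0],[0.008,-0.0005,0],-1],[[0,0,0],[0.008,-0.0005,0],-1],[[0,0,0],[0.008,-0.0005,0],-1],[[0,0,0],[0.004,-0.0005,0],-1],[[0,0,0],[0,0,0],-1],[[0,0,0],[0,0,0],-1]]'
```

```text
clock: 25.55
eef_pos: [631.8, -177.4, 83.7]
tcp_rot: [3.141, -0.001, -0.0]
contact_force: [1.2, -0.1, 1.2]
opening: 0.353
grasp_force: 25.0
```

```bash
python3 -m jog '[[[0,0,0],[0,0,0.0004],-1],[[0,0,0],[0.003,0,0],-1],[[0,0,0],[0,0,0.0003],-1],[[0,0,0],[0.003,0,0],-1],[[0,0,0],[0,0,0],-1]]'
python3 - <<'E'
from h import *
f=r.grab_frame('scene'); cv2.imwrite('pics/g3.png',cv2.resize(f[120:340,130:390],None,fx=2.5,fy=2.5,interpolation=2)[:,:,::-1])
E
```

```text
clock: 26.05
eef_pos: [636.5, -177.2, 83.1]
tcp_rot: [-3.141, 0.002, -0.0]
contact_force: [-3.2, -0.2, 7.1]
opening: 0.35
grasp_force: 25.5
```

View pics/g3.png

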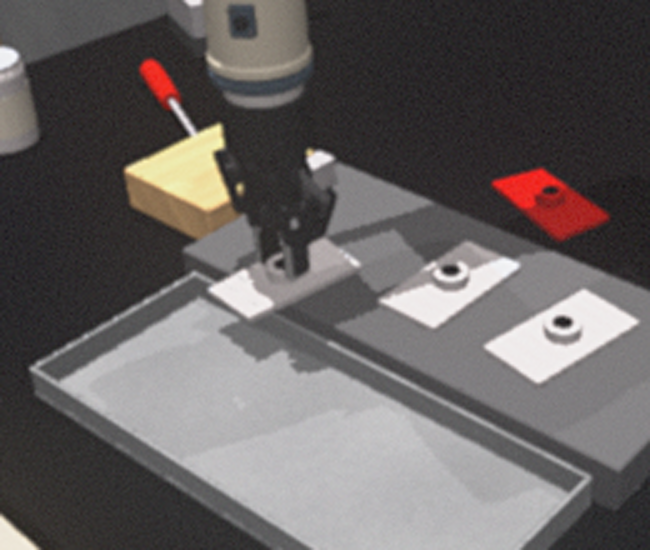

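The cover overhangs the granite's far edge at crop (275,285) and is still bearing on it with about 7 N. I'll carry on outward at the same height and release over the tray.

```bash
python3 -m jog '[[[0,0,0],[0.008,-0.0005,0],-1],[[0,0,0],[0.012,-0.0006,0],-1],[[0,0,0],[0.012,-0.0006,0],-1],[[0,0,0],[0.012,-0.0006,0],-1],[[0,0,0],[0.012,-0.0006,0],-1],[[0,0,0],[0.012,-0.0006,0],-1],[[0,0,0],[0.012,-0.0006,0],-1],[[0,0,0],[0.01,-0.0006,0],-1],[[0,0,0],[0,0,0],-1],[[0,0,0],[0,0,0],-1]]'
python3 -m jog '[[[0,0,0],[0,0,0],0],[[0,0,0],[0,0,0],0.2],[[0,0,0],[0,0,0],0.2],[[0,0,0],[0,0,0],0.2],[[0,0,0],[0,0,-0.02],0.2],[[0,0,0],[0,0,-0.03],0.2],[[0,0,0],[0,0,-0.04],0.2],[[0,0,0],[0,0,-0.04],0.2],[[0,0,0],[-0.03,0.03,-0.02],0.2],[[0,0,0],[-0.04,0.04,0],0.2],[[0,0,0],[-0.04,0.04,0],0.2],[[0,0,0],[0,0,0],0.2]]'
python3 - <<'E'
from h import *
f=r.grab_frame('scene'); cv2.imwrite('pics/g4.png',cv2.resize(f[120:400,130:450],None,fx=2,fy=2,interpolation=2)[:,:,::-1])
for o in covers()[-4:]: print(o)
E
```

```text
clock: 27.1
eef_pos: [727.1, -172.5, 82.7]
tcp_rot: [-3.141, 0.001, -0.0]
contact_force: [-0.2, -0.4, -1.6]
opening: 0.353
grasp_force: 24.8
clock: 28.3
eef_pos: [622.5, -277.1, 233.5]
tcp_rot: [3.14, 0.002, -0.004]
contact_force: [0.1, 0.5, -0.2]
opening: 0.602
grasp_force: 0.0
(1571.0, (373, 125, 33, 56), array([ 717.2, -166.3,  117.5,   63. ,   -5.1]))
(1935.0, (573, 95, 39, 139), array([ 687.4, -582.9,  306.9,   39.8,  -16.5]))
(311.0, (538, 95, 49, 15), array([ 819.1, -531.7,  100.4,   30.8,   88.7]))
(2416.5, (462, 95, 119, 97), array([ 734.4, -434.1,  240.7,  203.8,   87.5]))
```

View pics/g4.png

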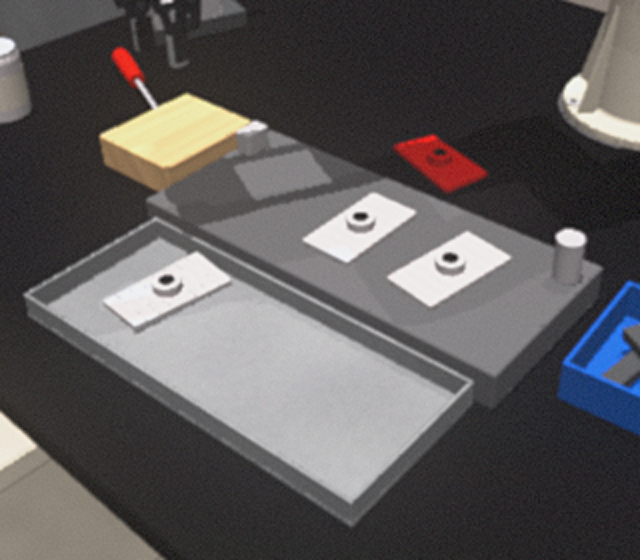

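The warped cover lies flat in the tray at crop (167,290). The two sound covers are on the granite at (360,225) and (450,268), and the cylinder and block have not moved. I'll hand in.

```bash
python3 -c "
from rig import r
print(r.sign_off())"
```

```text
the job is handed in; nothing more can be done
None
```

The job is handed in: the warped cover, found at the granite's -y end, rests in the scrap tray, held by its boss for the last stretch past the edge and then released, and the two sound covers lie on the granite with the steel cylinder and block unmoved; the hand-in returned no verdict.

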